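# Fit the drill template and present the dowel cassette

### The arm

A 6-joint arm with a two-finger parallel gripper is mounted at the origin on the work surface. World frame = base frame: x ahead of the robot, y to its left, z up, the work surface at z = 0. Lengths are in m, angles in rad, forces in N, time in s.
With the tool pointing down it reaches from about 0.2 to 0.875 m from the base axis. Payload 3.4 kg.
Tool frame: the origin (TCP) lies between the finger pads; the fingertips stand 11 mm ahead of it and the grasp point (between the pads) lies 8 mm behind it (nose_length is the distance from the TCP to the fingertips, in m); z points along the fingers, y is the direction in which the jaws open and shut (so a half turn about z gives the same grasp; the last joint's range is limited). The gripper opens to 94 mm and grips with 3 to 60 N. Pads are 16 mm wide; open, the fingers measure 119 mm over their backs; the gripper's body (75 mm by 177 mm) begins 78 mm behind the grasp point.
Start: joints at [1.024, 0.276, 1.505, -0, 1.361, -0.121], TCP at [0.238, 0.524, 0.216] pointing down, gripper open.
Joint ranges: [-2.89, 2.89], [-0.75, 2.08], [0.22, 2.7], [-1.18, 4.32], [0.11, 2.71], [-2.7, 2.7]. Speed limits (rad/s): [2.57, 2.57, 3.14, 3.14, 3.14, 3.14].

### API

Orientations are given as a unit quaternion [w, x, y, z].
In Python, from station import * gives the robot as it stands. The module is installed in compiled form; this text tells all that it offers.
- The arm moves only by the shell command python3 -m creep 'ROWS'. ROWS is JSON, a list of rows, each an object of numbers: "x", "y", "z": the shift along the tool's x, y, z in mm; "roll": the turn about the tool's z in rad; "gripper": the finger opening in mm, from 0 to 94. A call has 1 to 10 rows; each row shifts and turns the commanded pose from where the row before left it, along the tool's axes as they then stand; what a row does not reach is not made up. A row lasts 1/8 s, in which the tool goes at most 62.5 mm and 10.7 degrees, less where a joint would pass 70% of its speed; a pose out of reach is approached as far as the arm can. A call with a gripper value outside its range is refused whole. The fingers move at their own pace and stop on an object; the grip force is fixed at half the most. Time passes only in rows, so rows that do not move let the fingers close. It gives the time, the measured TCP pose, the force and the opening at its end, in the units of the state.
- observe(): the state, without advancing time (a new reading comes with each control period).
- capture(name): name is "scene" or "top" or "wrist"; returns the picture (420x560x3 uint8, blue, green, red); there is no depth.
- calibration(name): a dict with "mtx" (3x3 intrinsics, pixels), "k1" (the pictures are not rectified: a ray, as slopes to the right and down, at radius r is drawn at 1 + k1 r^2 times it, then the intrinsics apply), "eye" and "rotation" of the camera in the world. Camera axes: x right, y up, looking along -z (the intrinsics and any distortion apply to the point x, -y, -z); pixel columns grow to the right and rows downward; lengths in m; the calibration is good to about 2 mm. A picture is of the moment at which its call begins: read the wrist's pose just before it. calibration takes no time and is no camera call; for the wrist camera it gives the pose at the moment of the call.
- job_done(): hands the job in, once; it reports no verdict.
Trained networks look in the newest picture that a camera, given by its name, has taken for a name from the list of things; names that differ only in an ending like _2 or _b are one class to them, and where a whole thing is asked for, a point or a joint stands for the part that bears it (a point fixed in the world has none). Each returns a list of dicts, best first, with "p" (0 to 1); they miss things now and then, are a little off and sometimes report something else, mostly with a low value. They report only what shows in the picture. A call takes as long as a camera call. They do not tell look-alikes from the thing itself.
- silhouettes(thing, camera): "mask" (420x560 bool, what is visible of it) and "extent" ([left, top, right, bottom] in pixels, round what is visible of it).
The state is a dict: "t": time; "joints": joint angles; "qvel": joint speeds; "joint_efforts": joint torques, N m; "position": TCP position; "orientation": TCP orientation; "force": force on the tool from outside, world axes, zero at the start; "wrist_torque": the same for the moment, N m; "width": opening from 0.0 (shut) to 1.0 (fully open).
Only numpy, scipy, OpenCV 4.12 (cv2) and the standard library are available. Lean on these libraries where they do the work, as an engineer would, in place of code of your own. Each camera call takes 0.05 s, during which the arm holds its last target. There are 200 camera calls.

### The job

Pick up the aluminium drill template by its red rib, lower it gently over the two pins of the drilling jig until it lies flush on the jig (either way round), and let it go. Then pinch the two blue side catches of the orange dowel cassette together to unlock it from its dock, lift it straight out, carry it over the middle of the template and finish while still holding it there with both catches pinched, upright, still and about 5 cm clear above the red rib, touching nothing but the fingers. Leave everything else on the bench where it is.

Things in the scene. Friction and masses are not known exactly. Their poses are not given: they have to be found in the camera images.
- template: Loose drill template, 0.35 kg (varies): flat aluminium plate 160 x 90 x 8 mm (x, y, z) with two 13 mm through holes on its x axis at x = -65 and +65 mm and a red grip rib along x on its middle, 70 long, 16 wide, top 48 mm above the plate's underside. Same after half a turn. Four brass bushes are decoration. Origin: centre of the underside. Starts flat on the bench.
- jig: Fixed drilling jig: plywood base 252 x 120 x 30 mm (x, y, z), a rail 51 mm wide let in across it flush with its top and reaching y = +-85 mm. Two steel pins, 10 mm diameter, stand on top on the x axis at x = -65 and +65 mm, 21 mm high: 13 mm straight, then a cone to 4 mm. Origin: centre of its underside, on the bench.
- jig_top (a point): The centre of the jig's top face, 30 mm above the bench, midway between the pins: the template's origin comes here when seated.
- dock: Fixed cassette dock, grey floor plate 130 x 100 x 8 mm (x, y, z), whose guide walls and two steel keeper bars (one on each y side) reach 42 mm above the bench and surround the foot of the cassette with 1.5 mm of play. Origin: centre of its underside, on the bench.
- cassette: Loose dowel cassette, 0.36 kg (varies): orange and black box 90 x 40 x 110 mm (x, y, z), upright in the dock, underside 8 mm above the bench, axes along the dock's. Origin: centre of its underside. The tooth of a blue spring catch in each y side hooks under a dock keeper bar: locked unless both are pinched in; then it lifts straight up, teeth clear after 25 mm, foot clear of the walls after 35 mm.
- cassette_grip (a point): Point midway between the centres of the two blue thumb pads, 81 mm above the cassette's underside, 29 mm below its top. Pads are 28 mm wide (x), 38 mm high (z); outer faces at y = +28 and -28 mm released (56 mm apart), +21 and -21 mm fully pinched (42 mm apart). Free air beside them and below them down to the dock's walls.
- catch_left (a joint): Travel of the catch in the cassette's +y side, m: 0 = out (locked), 0.007 = in to its stop; its tooth clears the keeper from 0.0045 (up to 0.006 with play). Spring 2.8 N at first, 5.6 N at the stop: a grip of 25 N or more presses both fully in and carries the cassette.
- catch_right (a joint): The same for the catch on the cassette's -y side.
- hammer: Bystander: hammer lying on the bench. Leave alone.
- glue: Bystander: white bottle with an orange cap, 60 mm wide, 160 mm tall. Leave alone.
- screwdriver: Bystander: screwdriver with a yellow handle. Leave alone.
- wax: Bystander: green can, 80 mm wide, 70 mm tall. Leave alone.
- tape: Bystander: yellow tape rule, 70 x 40 x 62 mm. Leave alone.
- square: Bystander: try square lying flat, wooden stock and steel blade. Leave alone.
- dowel_bin: Bystander: blue open bin, 130 x 100 x 50 mm. Leave alone.
- offcut: Bystander: wooden offcut, 80 x 45 x 30 mm. Leave alone.
Things that resemble listed ones, but are neither listed nor needed, are in the scene too. What is shaped like the template but pink is not meant.

How it is judged:
On the way, in this order (a step that is already met when the one before it is completed fails the run):
1. the template lies flush on the jig over both pins and has been let go (horizontal distance between template and jig_top below 0.005 m and z of template in the frame of jig_top below 0.003 m and angle between the x axis of template and the x axis of jig, either way round below 0.06 rad and angle between template's own z axis and vertical below 0.04 rad and contact force between the fingers and template below 0.2 N), for 0.2 s.
2. both catches are pinched by the fingers and the cassette is lifted free of its dock (value of joint each of catch_left, catch_right above 0.0045 m and contact force between the fingers and cassette above 4 N and z of cassette in the frame of dock above 0.05 m and contact force between cassette and dock below 0.1 N), for 0.2 s.
At the end, for the whole second after the job is handed in: Template flush on the jig (3 mm in height, 5 mm off centre, 0.06 rad) and let go; cassette held by both catches, each in 4.5 mm or more, upright to 0.2 rad, still, within 40 mm of the template centre from above, its underside 15 to 112 mm over the rib, touching no dock, template or jig (all of step 1 and value of joint each of catch_left, catch_right above 0.0045 m and contact force between the fingers and cassette above 4 N and contact force between cassette and dock below 0.1 N and contact force between cassette and template below 0.1 N and contact force between cassette and jig below 0.1 N and angle between cassette's own z axis and vertical below 0.2 rad and horizontal distance between cassette and template below 0.04 m and z of cassette in the frame of jig_top between 0.063 and 0.16 m and linear speed of cassette below 0.03 m/s); the arm keeps its last pose, push and grip.
It fails at once if a bystander on the bench is moved by more than 30 mm (distance of any of hammer, glue, screwdriver, wax, tape, square, dowel_bin, offcut from where it was at the start of the episode above 0.03 m).
It fails at once if the template is dropped or slammed onto the jig (faster than 0.4 m/s close to it) (linear speed of template above 0.4 m/s and horizontal distance between template and jig_top below 0.04 m and z of template in the frame of jig_top below 0.04 m).
It also fails if it takes over 58 s, if anything falls off the work surface, if the arm or the gripper's body presses on something with over 40 N, if the wrist force passes 120 N, or if a joint passes its speed limit or range.

## Working session

There is one attempt and no reset: what is moved stays moved. The work goes in short steps, Python scripts to look and compute and a shell command to move; the robot and the scene stay as the last step left them, time stands still between calls to the robot, and variables do not carry over. Pictures are saved under pics/ and viewed, about 8 in all and at most 12, crops included, and the job is handed in when it is done.

```bash
mkdir -p pics
cat > h.py <<'E'
from station import *
import numpy as np, cv2
from scipy.spatial.transform import Rotation as R
def rot(c):
    r=np.array(c["rotation"],float)
    return r if r.shape==(3,3) else R.from_quat([r[1],r[2],r[3],r[0]]).as_matrix()
def ray(c,u,v):
    m=np.array(c["mtx"]);p=np.array([(u-m[0,2])/m[0,0],(v-m[1,2])/m[1,1]])
    q=p.copy()
    for _ in range(20): q=p/(1+c["k1"]*(q@q))
    return rot(c)@np.array([q[0],-q[1],-1])
def onplane(c,u,v,z):
    d=ray(c,u,v);e=np.array(c["eye"]);return e+d*(z-e[2])/d[2]
def proj(c,P):
    m=np.array(c["mtx"]);q=rot(c).T@(np.array(P)-np.array(c["eye"]))
    s=np.array([q[0],-q[1]])/-q[2];s=s*(1+c["k1"]*(s@s))
    return s[0]*m[0,0]+m[0,2],s[1]*m[1,1]+m[1,2]
E
python3 - <<'E'
from h import *
for n in("top","scene"):
    im=capture(n);cv2.imwrite(f"pics/{n}0.png",im);c=calibration(n);print(n,c)
    for t in("template","jig","dock","cassette"):
        for d in silhouettes(t,n)[:3]:
            ys,xs=np.nonzero(d["mask"]);r=cv2.minAreaRect(np.c_[xs,ys].astype(np.float32))
            print(t,round(d["p"],2),d["extent"],r,onplane(c,*r[0],.03).round(3))
print(observe())
E
```

```text
top {'mtx': array([[415.23236319,   0.        , 274.86940283],
       [  0.        , 415.23236319, 212.41172069],
       [  0.        ,   0.        ,   1.        ]]), 'k1': -0.0952426349574595, 'eye': array([3.46397089e-01, 8.78554269e-04, 1.34345811e+00]), 'rotation': array([-0.69577374, -0.05480728,  0.05566481,  0.71400034])}
template 0.92 [156.7, 265.6, 205.7, 319.0] ((181.10943603515625, 289.6693115234375), (30.019237518310547, 52.20981979370117), 32.34744644165039) [0.316 0.297 0.03 ]
template 0.56 [168.7, 199.0, 205.9, 252.1] ((187.42013549804688, 223.08590698242188), (50.559288024902344, 30.40884780883789), 81.57302856445312) [0.526 0.278 0.03 ]
jig 0.58 [241.4, 166.9, 296.2, 246.4] ((269.0, 206.5), (79.0, 52.0), 90.0) [0.573 0.015 0.03 ]
dock 0.65 [349.5, 190.7, 389.2, 234.2] ((370.4178466796875, 213.2191925048828), (32.537437438964844, 38.74061965942383), 20.556047439575195) [ 0.543 -0.311  0.03 ]
cassette 0.86 [361.8, 190.8, 388.3, 225.7] ((375.9000244140625, 208.3000030517578), (20.23857307434082, 34.78504943847656), 18.434947967529297) [ 0.558 -0.329  0.03 ]
scene {'mtx'
[... 1194 characters left out ...]
53125) [0.552 0.3   0.03 ]
{'t': 0.5, 'joints': array([ 1.02398081e+00,  2.75915170e-01,  1.50497688e+00, -4.57002881e-07,
        1.36070592e+00, -1.20965177e-01]), 'qvel': array([-0.00118922, -0.0020956 , -0.00118436, -0.00139267, -0.00015678,
        0.00016599]), 'joint_efforts': array([-9.64699211e-04, -4.04089594e+01, -2.37291759e+01,  7.04033417e-02,
        2.59085605e-02, -1.82789711e-05]), 'position': array([0.23751296, 0.5236454 , 0.21645366]), 'orientation': array([-6.59544934e-07,  2.11319865e-01,  9.77416961e-01, -2.58328977e-06]), 'force': array([ 0.02922986, -0.13305443,  0.34192705]), 'wrist_torque': array([ 0.01398963, -0.00571032,  0.04334545]), 'width': 1.000220656393915}
```

Run:
```python
import cv2
a=cv2.imread("pics/top0.png")[120:340,130:420]; cv2.imwrite("pics/topc.png",cv2.resize(a,None,fx=2.7,fy=2.7,interpolation=cv2.INTER_CUBIC))
```

```text
(no output)
```

View pics/topc.png

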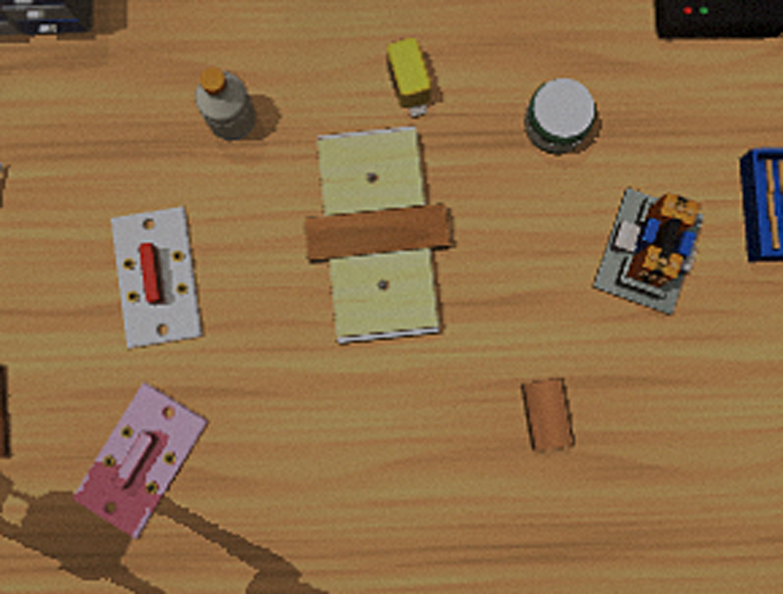

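View pics/scene0.png

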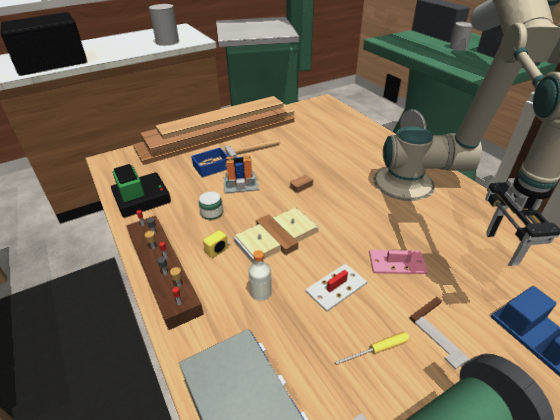

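The top crop shows the true template (red rib) with holes at about (148,223) and (161,329). The jig pins are at (372,177) and (382,284), and the dock with the cassette is near (665,240). The pink one is the look-alike. The scene view agrees.

```bash
cat >> h.py <<'E'
def todo(xy,ang,z=None,o=None):
    """tool-frame mm & roll to reach xy,z with tool x along ang (mod pi)"""
    o=o or observe();q=o["orientation"];M=R.from_quat([q[1],q[2],q[3],q[0]]).as_matrix()
    p=np.array(o["position"]);t=np.array([xy[0],xy[1],p[2] if z is None else z])
    a=np.arctan2(M[1,0],M[0,0]);d=(ang-a+np.pi/2)%np.pi-np.pi/2
    print("t",round(o["t"],2),"pos",p.round(4),"tool mm",(M.T@(t-p)*1e3).round(1),"roll(then)",round(-d,3),"j6",round(o["joints"][5],2),"w",round(o["width"],3),"F",np.round(o["force"],1))
E
python3 - <<'E'
from h import *
c=calibration("top")
def P(x,y,z): return onplane(c,(x+.5)/2.7-.5+130,(y+.5)/2.7-.5+120,z)[:2]
for n,a,b,z in(("tmpl",(148,223),(161,329),.008),("jig",(372,177),(382,284),.051)):
    A,B=P(*a,z),P(*b,z);d=A-B;m=(A+B)/2;ang=np.arctan2(d[1],d[0]);print(n,m.round(4),np.linalg.norm(d).round(4),ang.round(3))
    todo(m,ang,.2)
# dock corners
for q in((628,188),(595,287),(672,314)): print(P(*q,.008).round(4))
for q in((680,200),(655,280)): print("casstop ends",P(*q,.118).round(4))
w=calibration("wrist");print(w, rot(w))
E
```

```text
tmpl [0.5335 0.284 ] 0.1306 0.128
t 0.5 pos [0.2375 0.5236 0.2165] tool mm [-368.6  -95.9   16.5] roll(then) -0.554 j6 -0.12 w 1.0 F [ 0.  -0.1  0.3]
jig [0.5746 0.0136] 0.1277 0.068
t 0.5 pos [0.2375 0.5236 0.2165] tool mm [-517.7 -325.2   16.5] roll(then) -0.494 j6 -0.12 w 1.0 F [ 0.  -0.1  0.3]
[ 0.6266 -0.2938]
[ 0.506  -0.2465]
[ 0.4708 -0.3381]
casstop ends [ 0.5884 -0.3275]
casstop ends [ 0.4988 -0.2935]
{'mtx': array([[299.36858406,   0.        , 275.06757357],
       [  0.        , 299.36858406, 211.66434833],
       [  0.        ,   0.        ,   1.        ]]), 'k1': 0.01742598143979877, 'eye': array([0.1647493 , 0.55753843, 0.38385895]), 'rotation': array([ 0.83239152, -0.11567408, -0.07464884,  0.53681599])} [[ 4.12512281e-01 -8.76412291e-01 -2.48465518e-01]
 [ 9.10952036e-01  3.96896196e-01  1.12426857e-01]
 [ 8.27394553e-05 -2.72717628e-01  9.62094116e-01]]
```

```bash
python3 -m creep '[{"x":-46,"y":-12},{"x":-46,"y":-12},{"x":-46,"y":-12},{"x":-46,"y":-12},{"x":-46,"y":-12},{"x":-46,"y":-12},{"x":-46,"y":-12},{"x":-46,"y":-12}]'
python3 -m creep '[{"roll":-0.185},{"roll":-0.185},{"roll":-0.184},{},{}]'
python3 - <<'E'
from h import *
todo((.5335,.284),.128)
c=calibration("wrist");im=capture("wrist");cv2.imwrite("pics/w1.png",im);np.save("w1.npy",c,allow_pickle=True)
for X in(.065,-.065):
    print(proj(c,[.5335+X*np.cos(.128),.284+X*np.sin(.128),.008]))
for d in silhouettes("template","wrist")[:2]:
    ys,xs=np.nonzero(d["mask"]);print(d["p"],d["extent"])
E
```

```text
t 0.5 pos [0.2375 0.5236 0.2165] tool mm [-368.5  -96.     0. ] roll(then) -0.554 j6 -0.12 w 1.0 F [ 0.  -0.1  0.3]
(np.float64(236.9131754376677), np.float64(443.487406373907))
(np.float64(190.6511744322998), np.float64(389.20165821138596))
0.74 [161.8, 366.9, 245.3, 413.1]
0.69 [122.8, 247.8, 190.9, 326.9]$[0]: bad value
$[0]: bad value
```

View pics/w1.png

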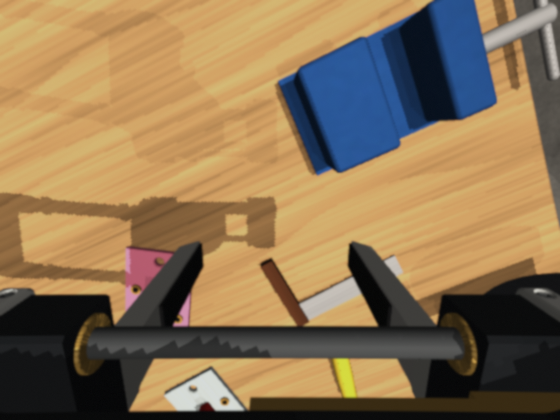

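The wrist view is from the start pose, so the arm has not moved. The rows probably need every key.

```bash
python3 -m creep '[{"x":-46,"y":-12,"z":0,"roll":0,"gripper":94}]'
```

```text
t: 0.72
position: [0.2733, 0.495, 0.2165]
orientation: [-0.0, 0.209, 0.978, 0.001]
force: [0.7, 0.6, -0.4]
width: 1.0
```

```bash
python3 -m creep '[{"x":-46,"y":-12,"z":0,"roll":0,"gripper":94},{"x":-46,"y":-12,"z":0,"roll":0,"gripper":94},{"x":-46,"y":-12,"z":0,"roll":0,"gripper":94},{"x":-46,"y":-12,"z":0,"roll":0,"gripper":94},{"x":-46,"y":-12,"z":0,"roll":0,"gripper":94},{"x":-46,"y":-12,"z":0,"roll":0,"gripper":94},{"x":-46,"y":-12,"z":0,"roll":0,"gripper":94},{"x":0,"y":0,"z":0,"roll":-0.185,"gripper":94},{"x":0,"y":0,"z":0,"roll":-0.185,"gripper":94},{"x":0,"y":0,"z":0,"roll":-0.184,"gripper":94}]'
python3 -m creep '[{"x":0,"y":0,"z":0,"roll":0,"gripper":94},{"x":0,"y":0,"z":0,"roll":0,"gripper":94}]'
python3 - <<'E'
from h import *
todo((.5335,.284),.128)
c=calibration("wrist");im=capture("wrist");cv2.imwrite("pics/w2.png",im);np.save("w2.npy",c,allow_pickle=True)
for X in(.065,-.065):
    print(proj(c,[.5335+X*np.cos(.128),.284+X*np.sin(.128),.008]))
E
```

```text
t: 1.98
position: [0.5332, 0.284, 0.2164]
orientation: [-0.0, -0.067, 0.998, 0.0]
force: [0.1, 0.5, 0.5]
width: 0.997
t: 2.22
position: [0.533, 0.2843, 0.2165]
orientation: [0.0, -0.063, 0.998, 0.0]
force: [0.4, 0.2, -0.6]
width: 1.001
t 2.23 pos [0.533  0.2843 0.2165] tool mm [-0.5 -0.4 -0. ] roll(then) -0.002 j6 -1.32 w 1.001 F [ 0.4  0.2 -0.6]
(np.float64(273.97168816585224), np.float64(239.36668716307284))
(np.float64(273.6813074474974), np.float64(139.62366182954054))
```

View pics/w2.png

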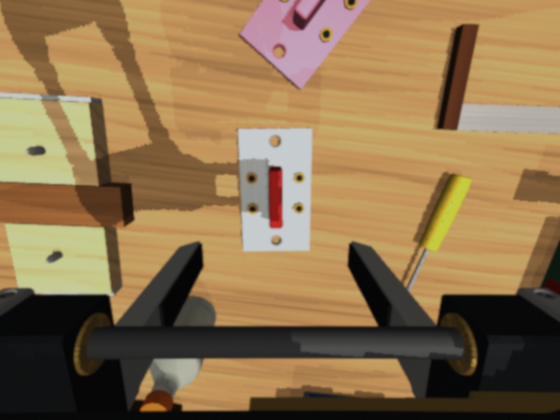

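The wrist view shows the template at (275,190), aligned with the tool, with holes at about (275,141) and (276.5,240). The jig pins also show at about (37,150) and (55,257). Next I refine numerically.

```bash
cat >> h.py <<'E'
from scipy.optimize import minimize
def fit(c,mask,L,W,z0,z1,x0):
    pts=lambda p:np.array([proj(c,[p[0]+a*np.cos(p[2])-b*np.sin(p[2]),p[1]+a*np.sin(p[2])+b*np.cos(p[2]),z]) for a in(-L/2,L/2) for b in(-W/2,W/2) for z in(z0,z1)],np.float32)
    S=8
    big=cv2.GaussianBlur(cv2.resize(mask.astype(np.uint8)*255,None,fx=S/2,fy=S/2,interpolation=cv2.INTER_LINEAR),(0,0),2)>127
    def cost(p):
        h=cv2.convexHull(pts(p));m=np.zeros(big.shape,np.uint8)
        cv2.fillConvexPoly(m,np.round(((h+.5)*S/2-.5)*16).astype(np.int32),1,shift=4);m=m>0
        return 1-(m&big).sum()/(m|big).sum()
    r=minimize(cost,x0,method="Nelder-Mead",options=dict(initial_simplex=[x0]+[np.add(x0,d) for d in((.006,0,0),(0,.006,0),(0,0,.04))],xatol=1e-5,fatol=1e-5))
    return r.x,r.fun
def blobs(im,guess,r=7,dark=True):
    out=[]
    for u,v in guess:
        x,y=int(u)-r,int(v)-r;g=cv2.cvtColor(im,cv2.COLOR_BGR2GRAY)[y:y+2*r+1,x:x+2*r+1].astype(float)
        b=np.median(np.r_[g[0],g[-1],g[:,0],g[:,-1]]);w=np.clip((b-g)-.35*(b-g).max(),0,None)
        Y,X=np.mgrid[y:y+2*r+1,x:x+2*r+1];out.append(((w*X).sum()/w.sum(),(w*Y).sum()/w.sum()))
    return out
def pair(c,pp,z):
    A,B=[onplane(c,*p,z)[:2] for p in pp];d=A-B
    return (A+B)/2,np.linalg.norm(d),np.arctan2(d[1],d[0])
E
python3 - <<'E'
from h import *
c=np.load("w2.npy",allow_pickle=True).item();im=cv2.imread("pics/w2.png")
b=blobs(im,((276.5,240),(275,141)));print(b,pair(c,b,.008))
best=None
for d in silhouettes("template","wrist"):
    e=d["extent"]
    if 200<(e[0]+e[2])/2<320 and 150<(e[1]+e[3])/2<230: print(d["p"],e);x=fit(c,d["mask"],.16,.09,0,.008,[.5335,.284,.128]);print("tmpl fit",x);best=x[0]
todo(best[:2],best[2],.05)
E
```

```text
[(np.float64(276.6547808951862), np.float64(241.16533733696158)), (np.float64(276.6218401248806), np.float64(141.11614361268377))] (array([0.53520469, 0.28784104]), np.float64(0.1308062123685315), np.float64(0.12804817248207753))
0.92 [241.4, 127.4, 312.8, 254.2]
tmpl fit (array([0.53438289, 0.28631475, 0.13444857]), np.float64(0.027694573321990545))
t 2.33 pos [0.533  0.2843 0.2165] tool mm [ -1.6   1.8 166.5] roll(then) -0.008 j6 -1.32 w 0.998 F [0.2 0.7 1.1]
```

```bash
python3 -m creep '[{"x":-2,"y":2.5,"z":40,"roll":0,"gripper":94},{"x":0,"y":0,"z":40,"roll":0,"gripper":94},{"x":0,"y":0,"z":40,"roll":0,"gripper":94},{"x":0,"y":0,"z":30,"roll":0,"gripper":94},{"x":0,"y":0,"z":22,"roll":0,"gripper":94},{"x":0,"y":0,"z":12,"roll":0,"gripper":60},{"x":0,"y":0,"z":6,"roll":0,"gripper":40},{"x":0,"y":0,"z":0,"roll":0,"gripper":5},{"x":0,"y":0,"z":0,"roll":0,"gripper":5},{"x":0,"y":0,"z":0,"roll":0,"gripper":5}]'
python3 -m creep '[{"x":0,"y":0,"z":0,"roll":0,"gripper":5},{"x":0,"y":0,"z":0,"roll":0,"gripper":5},{"x":0,"y":0,"z":0,"roll":0,"gripper":5},{"x":0,"y":0,"z":0,"roll":0,"gripper":5}]'
```

```text
t: 3.58
position: [0.5352, 0.2872, 0.0273]
orientation: [0.001, -0.064, 0.998, 0.0]
force: [-0.4, 0.3, 0.7]
width: 0.499
t: 4.08
position: [0.5347, 0.2864, 0.0266]
orientation: [-0.0, -0.064, 0.998, -0.0]
force: [0.4, -2.2, 2.1]
width: 0.169
```

```bash
python3 -m creep '[{"x":0,"y":0,"z":-10,"roll":0,"gripper":5},{"x":0,"y":0,"z":-30,"roll":0,"gripper":5},{"x":0,"y":0,"z":-45,"roll":0,"gripper":5},{"x":0,"y":-20,"z":-45,"roll":0,"gripper":5},{"x":0,"y":-40,"z":-25,"roll":0,"gripper":5},{"x":0,"y":-40,"z":0,"roll":0,"gripper":5},{"x":-10,"y":-25,"z":0,"roll":0,"gripper":5},{"x":0,"y":0,"z":0,"roll":0,"gripper":5},{"x":0,"y":0,"z":0,"roll":0,"gripper":5}]'
python3 - <<'E'
from h import *
todo((.5746,.0136),.068)
c=calibration("wrist");im=capture("wrist");cv2.imwrite("pics/w3.png",im);np.save("w3.npy",c,allow_pickle=True)
o=observe();p=o["position"]
for X in(.065,-.065):
    print("pins",proj(c,[.5746+X*np.cos(.068),.0136+X*np.sin(.068),.051]))
E
```

```text
t: 5.2
position: [0.56, 0.1649, 0.1812]
orientation: [-0.001, -0.064, 0.998, 0.001]
force: [0.7, 0.4, -3.0]
width: 0.169
t 5.2 pos [0.56   0.1649 0.1812] tool mm [   4.8 -151.9   -0.2] roll(then) 0.06 j6 -1.53 w 0.169 F [ 0.7  0.4 -3. ]
pins (np.float64(129.29044900650186), np.float64(261.2855249114696))
pins (np.float64(119.5051088978262), np.float64(137.28320760391767))
```

View pics/w3.png

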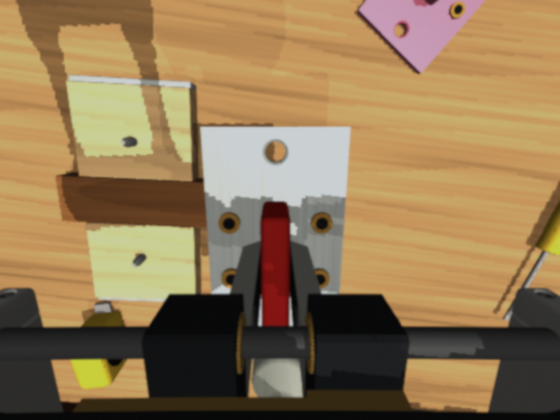

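Run:
```python
from h import *
im=cv2.imread("pics/w3.png");Z=lambda u,v,r=16:cv2.resize(im[v-r:v+r,u-r:u+r],(384,384),interpolation=cv2.INTER_CUBIC)
cv2.imwrite("pics/z3.png",cv2.resize(np.hstack([Z(129,141),Z(139,259)]),(768,384)))
c=np.load("w3.npy",allow_pickle=True).item();o=observe();p=np.array(o["position"])
q=o["orientation"];M=R.from_quat([q[1],q[2],q[3],q[0]]).as_matrix()
zt=p[2]-.0266+.008;h=onplane(c,*blobs(im,[(276,151)],13)[0],zt);print(blobs(im,[(276,151)],13))
print("hole in tool mm",M.T@(h-p)*1e3,"plate far edge", [M.T@(onplane(c,u,v,zt)-p)*1e3 for u,v in((203,127.5),(349,127))])
```

```text
[(np.float64(272.85121784536585), np.float64(152.27821679040852))]
hole in tool mm [64.73760946 -0.51140228 18.65778782] plate far edge [array([ 79.24137189, -42.16165493,  18.63096837]), array([79.5121708 , 44.98051149, 18.7146343 ])]
```

View pics/z3.png

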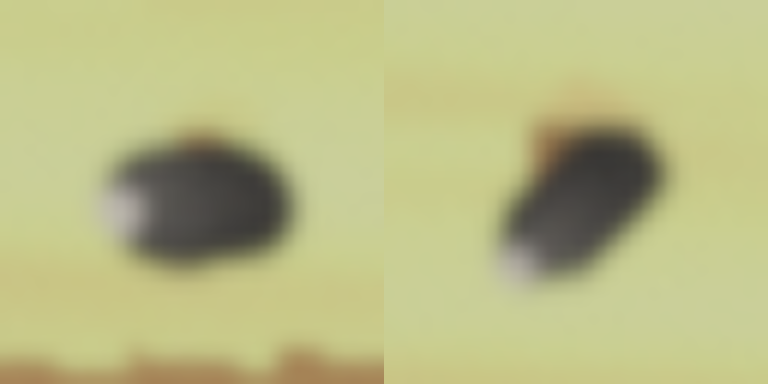

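Run:
```python
from h import *
c=np.load("w3.npy",allow_pickle=True).item()
m,L,a=pair(c,[(133.7,264.6),(122.8,142.2)],.051);print(m,L,a);todo(m,a,.0266+.03)
d=[e for e in silhouettes("jig","wrist")][:1]
print(d[0]["p"],d[0]["extent"])
```

```text
[0.5783875  0.01746947] 0.12924688045288593 0.08112955989485778
t 5.25 pos [0.5599 0.1651 0.1813] tool mm [   0.5 -148.9  124.5] roll(then) 0.048 j6 -1.53 w 0.165 F [-0.4 -0.6 -3.7]
0.6 [54.2, 73.4, 209.3, 303.2]
```

```bash
python3 -m creep '[{"x":0,"y":-15,"z":0,"roll":0,"gripper":5},{"x":0,"y":-30,"z":0,"roll":0,"gripper":5},{"x":0,"y":-40,"z":0,"roll":0,"gripper":5},{"x":0.5,"y":-35,"z":10,"roll":0,"gripper":5},{"x":0,"y":-20,"z":25,"roll":0,"gripper":5},{"x":0,"y":-9,"z":25,"roll":0.048,"gripper":5},{"x":0,"y":0,"z":22,"roll":0,"gripper":5},{"x":0,"y":0,"z":0,"roll":0,"gripper":5},{"x":0,"y":0,"z":0,"roll":0,"gripper":5}]'
python3 - <<'E'
from h import *
todo((.5784,.0175),.0811)
c=calibration("wrist");im=capture("wrist");cv2.imwrite("pics/w4.png",im);np.save("w4.npy",c,allow_pickle=True)
cv2.imwrite("pics/w4c.png",cv2.resize(im[60:340,120:430],(775,700))[:600])
E
```

```text
t: 6.42
position: [0.5798, 0.0163, 0.1003]
orientation: [0.001, -0.04, 0.999, -0.0]
force: [-0.2, 0.4, -4.4]
width: 0.167
t 6.42 pos [0.5798 0.0163 0.1003] tool mm [ 1.3  1.3 -0. ] roll(then) -0.001 j6 -1.74 w 0.167 F [-0.2  0.4 -4.4]
```

View pics/w4c.png

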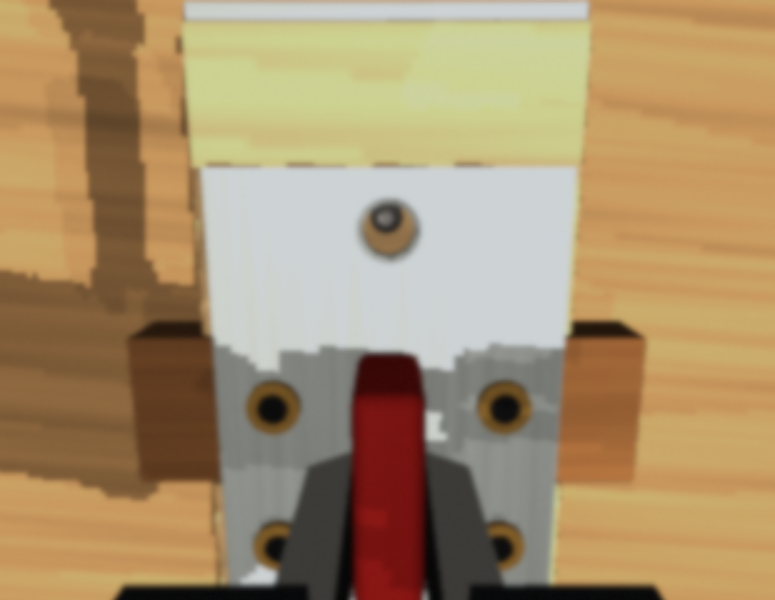

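The view shows the far pin's tip through the far hole, at crop (386,217) against a hole centre of (389,229). The plate and jig edges are parallel.

Run:
```python
from h import *
c=np.load("w4.npy",allow_pickle=True).item();o=observe();p=np.array(o["position"]);q=o["orientation"];M=R.from_quat([q[1],q[2],q[3],q[0]]).as_matrix()
def T(x,y,z): return (M.T@(onplane(c,(x+.5)/2.5-.5+120,(y+.5)/2.5-.5+60,z)-p)*1e3)[:2].round(1)
zt=p[2]-.0186
print("hole",T(389,229,zt),"pin",T(386,217,.051))
print("plate far",T(202,167,zt),T(577,166,zt),"jig far",T(184,20,.03),T(588,19,.03))
print("rail",T(129,338,.03),T(644,338,.03),T(140,481,.03),T(633,481,.03))
print("bushes",T(274,408,zt),T(504,408,zt))
```

```text
hole [65.7  1.1] pin [66.6  0.3]
plate far [ 80.1 -43.4] [80.4 45.8] jig far [120.8 -58.1] [121.2  58.6]
rail [ 26.8 -83.1] [26.9 83.9] [-23.3 -84. ] [-23.2  84.8]
bushes [ 19.8 -28.8] [19.9 31.1]
```

```bash
python3 -m creep '[{"x":1,"y":-0.8,"z":0,"roll":0,"gripper":5},{"x":0,"y":0,"z":8,"roll":0,"gripper":5},{"x":0,"y":0,"z":8,"roll":0,"gripper":5},{"x":0,"y":0,"z":6,"roll":0,"gripper":5},{"x":0,"y":0,"z":5,"roll":0,"gripper":5},{"x":0,"y":0,"z":4,"roll":0,"gripper":5},{"x":0,"y":0,"z":0,"roll":0,"gripper":5}]'
python3 -m creep '[{"x":0,"y":0,"z":3,"roll":0,"gripper":5},{"x":0,"y":0,"z":2,"roll":0,"gripper":5},{"x":0,"y":0,"z":0,"roll":0,"gripper":5}]'
```

```text
t: 7.35
position: [0.578, 0.0156, 0.0681]
orientation: [-0.0, -0.04, 0.999, 0.0]
force: [0.1, 0.1, -2.9]
width: 0.169
t: 7.72
position: [0.5781, 0.0156, 0.0634]
orientation: [-0.0, -0.04, 0.999, 0.0]
force: [0.1, 0.1, -3.9]
width: 0.169
```

No contact yet, and the plate is about 7 mm above the jig with the straight part of the pins in the holes. I'll finish lowering it.

```bash
python3 -m creep '[{"x":0,"y":0,"z":2,"roll":0,"gripper":5},{"x":0,"y":0,"z":2,"roll":0,"gripper":5},{"x":0,"y":0,"z":1,"roll":0,"gripper":5},{"x":0,"y":0,"z":0,"roll":0,"gripper":5}]'
python3 -m creep '[{"x":0,"y":0,"z":1,"roll":0,"gripper":5},{"x":0,"y":0,"z":1,"roll":0,"gripper":5},{"x":0,"y":0,"z":0,"roll":0,"gripper":5},{"x":0,"y":0,"z":0,"roll":0,"gripper":5}]'
```

```text
t: 8.22
position: [0.5781, 0.0156, 0.0584]
orientation: [-0.0, -0.04, 0.999, 0.0]
force: [1.2, 0.0, -3.9]
width: 0.164
t: 8.72
position: [0.5783, 0.0156, 0.0566]
orientation: [0.0, -0.04, 0.999, 0.0]
force: [-0.5, -0.2, -2.7]
width: 0.171
```

```bash
python3 -m creep '[{"x":0,"y":0,"z":0.5,"roll":0,"gripper":5},{"x":0,"y":0,"z":0.5,"roll":0,"gripper":5},{"x":0,"y":0,"z":0,"roll":0,"gripper":5},{"x":0,"y":0,"z":0,"roll":0,"gripper":5}]'
```

```text
t: 9.22
position: [0.5783, 0.0156, 0.0565]
orientation: [0.0, -0.04, 0.999, -0.0]
force: [-2.5, -0.2, 5.5]
width: 0.166
```

```bash
python3 -m creep '[{"x":0,"y":0,"z":0,"roll":0,"gripper":30},{"x":0,"y":0,"z":0,"roll":0,"gripper":50},{"x":0,"y":0,"z":0,"roll":0,"gripper":70},{"x":0,"y":0,"z":0,"roll":0,"gripper":80},{"x":0,"y":0,"z":-10,"roll":0,"gripper":90},{"x":0,"y":0,"z":-35,"roll":0,"gripper":94},{"x":0,"y":0,"z":-50,"roll":0,"gripper":94},{"x":0,"y":0,"z":-50,"roll":0,"gripper":94},{"x":0,"y":0,"z":-40,"roll":0,"gripper":94}]'
python3 - <<'E'
from h import *
im=capture("wrist");cv2.imwrite("pics/w5.png",im);c=calibration("wrist")
todo((.5487,-.316),-.37,.25)
b=blobs(im,[proj(c,[.5783+s*.065*np.cos(.08),.016+s*.065*np.sin(.08),.038]) for s in(1,-1)],9);print(b,pair(c,b,.038))
d=silhouettes("template","wrist")
print(d[0]["p"],fit(c,d[0]["mask"],.16,.09,.03,.038,[.578,.016,.08]))
E
```

```text
t: 10.35
position: [0.5786, 0.0155, 0.2436]
orientation: [0.001, -0.04, 0.999, -0.0]
force: [0.0, -0.4, 0.0]
width: 1.0
t 10.4 pos [0.5813 0.0153 0.249 ] tool mm [  59.1 -327.7   -1. ] roll(then) 0.45 j6 -1.74 w 0.998 F [0.8 0.  2.2]
[(np.float64(275.1428866575762), np.float64(236.09507871575553)), (np.float64(274.8973391651694), np.float64(139.0623724882421))] (array([0.5822366 , 0.01608791]), np.float64(0.12717547571241714), np.float64(0.08332699017319982))
0.89 (array([0.578, 0.016, 0.08 ]), np.float64(1.0))
```

View pics/w5.png

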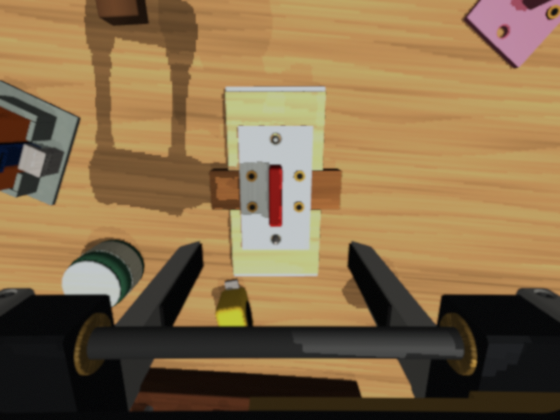

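The template is seated: pins show in both holes at (275,139) and (275,239), and the plate is centred on the jig. On to the cassette.

```bash
python3 -m creep '[{"x":7,"y":-41,"z":0,"roll":0,"gripper":94},{"x":7,"y":-41,"z":0,"roll":0,"gripper":94},{"x":7,"y":-41,"z":0,"roll":0,"gripper":94},{"x":7,"y":-41,"z":0,"roll":0,"gripper":94},{"x":7,"y":-41,"z":0,"roll":0,"gripper":94},{"x":7,"y":-41,"z":0,"roll":0,"gripper":94},{"x":7,"y":-41,"z":0,"roll":0,"gripper":94},{"x":10,"y":-41,"z":0,"roll":0.15,"gripper":94},{"x":0,"y":0,"z":0,"roll":0.15,"gripper":94},{"x":0,"y":0,"z":0,"roll":0.15,"gripper":94}]'
python3 -m creep '[{"x":0,"y":0,"z":0,"roll":0,"gripper":94},{"x":0,"y":0,"z":0,"roll":0,"gripper":94}]'
python3 - <<'E'
from h import *
todo((.5487,-.316),-.37,.25)
c=calibration("wrist");im=capture("wrist");cv2.imwrite("pics/w6.png",im);np.save("w6.npy",c,allow_pickle=True)
cv2.imwrite("pics/w6c.png",cv2.resize(im[80:290,140:420],(800,600)))
for t in("dock","cassette"):
    for d in silhouettes(t,"wrist")[:2]: print(t,d["p"],d["extent"])
E
```

```text
t: 11.7
position: [0.5449, -0.3166, 0.2393]
orientation: [-0.001, 0.187, 0.982, 0.001]
force: [-0.5, -0.3, -0.3]
width: 1.001
t: 11.95
position: [0.5455, -0.3158, 0.2401]
orientation: [-0.0, 0.183, 0.983, 0.0]
force: [-0.6, -0.1, -0.6]
width: 0.999
t 11.95 pos [ 0.5455 -0.3158  0.2401] tool mm [ -3.   1. -10.] roll(then) 0.003 j6 -1.84 w 0.999 F [-0.6 -0.1 -0.6]
dock 0.93 [239.2, 145.3, 316.0, 238.2]
cassette 0.96 [253.0, 161.1, 306.1, 256.6]
```

View pics/w6c.png

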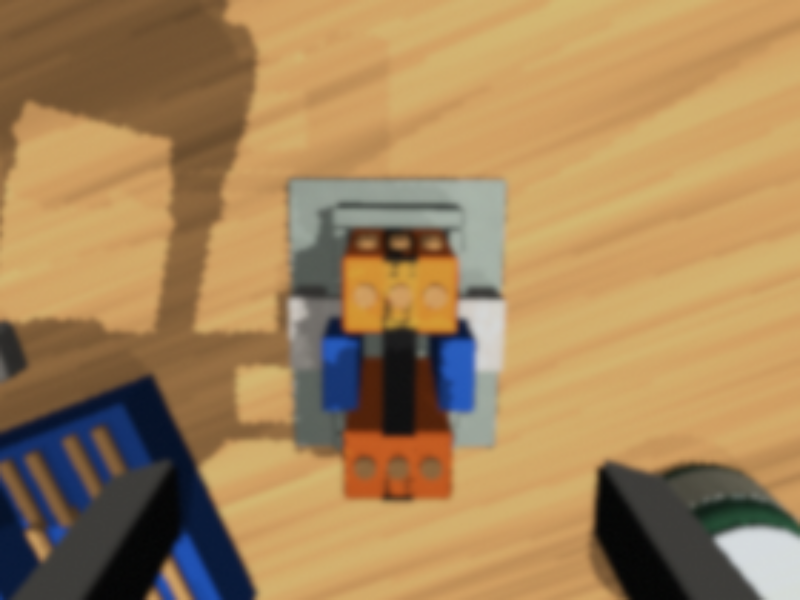

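Run:
```python
from h import *
c=np.load("w6.npy",allow_pickle=True).item();o=observe();p=np.array(o["position"]);q=o["orientation"];M=R.from_quat([q[1],q[2],q[3],q[0]]).as_matrix()
s=800/280
def T(x,y,z): return (M.T@(onplane(c,(x+.5)/s-.5+140,(y+.5)/s-.5+80,z)-p)*1e3)[:2].round(1)
print("cass top",[T(*a,.118) for a in((342,255),(459,255),(344,497),(451,497))])
print("dock",[T(*a,.008) for a in((288,180),(506,180),(294,447),(495,447))])
print("pads top",[T(*a,.108) for a in((322,334),(475,334),(322,410),(474,410))])
print("wax",T(800,545,.07), T(680,545,.07))
```

```text
cass top [array([ 41.3, -14.3]), array([41.3, 25.2]), array([-47.2, -14.7]), array([-47.2,  24.4])]
dock [array([ 60.5, -44.2]), array([60.6, 55.1]), array([-68.8, -45.1]), array([-68.7,  54.7])]
pads top [array([ 11.6, -22.4]), array([11.7, 32.5]), array([-17., -23.]), array([-16.9,  33. ])]
wax [-90.3 179.5] [-90.5 128. ]
```

```bash
python3 -m creep '[{"x":-3,"y":5,"z":20,"roll":0,"gripper":94},{"x":0,"y":0,"z":40,"roll":0,"gripper":94},{"x":0,"y":0,"z":40,"roll":0,"gripper":94},{"x":0,"y":0,"z":35,"roll":0,"gripper":94},{"x":0,"y":0,"z":18,"roll":0,"gripper":80},{"x":0,"y":0,"z":6,"roll":0,"gripper":70},{"x":0,"y":0,"z":0,"roll":0,"gripper":30},{"x":0,"y":0,"z":0,"roll":0,"gripper":30},{"x":0,"y":0,"z":0,"roll":0,"gripper":30},{"x":0,"y":0,"z":0,"roll":0,"gripper":30}]'
python3 -m creep '[{"x":0,"y":0,"z":0,"roll":0,"gripper":30},{"x":0,"y":0,"z":0,"roll":0,"gripper":30},{"x":0,"y":0,"z":0,"roll":0,"gripper":30},{"x":0,"y":0,"z":0,"roll":0,"gripper":30}]'
```

```text
t: 13.35
position: [0.5509, -0.3132, 0.0829]
orientation: [0.001, 0.184, 0.983, -0.001]
force: [-0.5, -1.1, 4.8]
width: 0.429
t: 13.85
position: [0.5509, -0.3132, 0.0829]
orientation: [0.001, 0.184, 0.983, -0.001]
force: [-1.3, -0.8, 6.0]
width: 0.428
```

Run:
```python
from h import *
c=calibration("scene");im=capture("scene");u,v=map(int,proj(c,[.551,-.313,.08]))
w=capture("wrist");cv2.imwrite("pics/w7.png",w)
a=cv2.resize(im[v-40:v+40,u-40:u+40],(390,390),interpolation=cv2.INTER_CUBIC);b=cv2.resize(w[60:340,140:420],(390,390))
cv2.imwrite("pics/g7.png",np.hstack([a,b]))
```

```text
(no output)
```

View pics/g7.png

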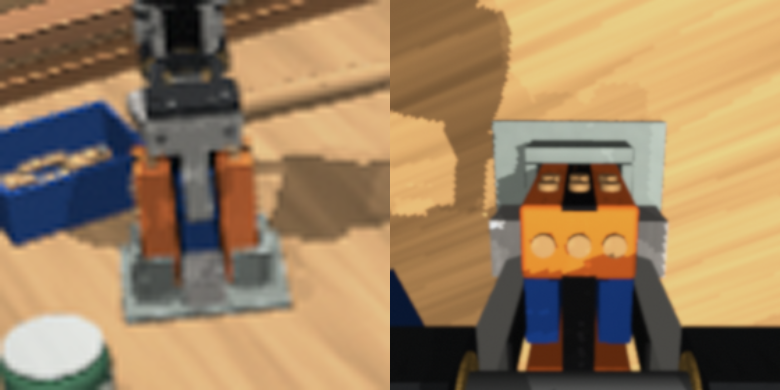

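The scene crop shows the finger on the middle of the blue pad, and the wrist crop shows both pads pressed in. I'll lift carefully.

```bash
python3 -m creep '[{"x":0,"y":0,"z":-2,"roll":0,"gripper":30},{"x":0,"y":0,"z":-3,"roll":0,"gripper":30},{"x":0,"y":0,"z":-3,"roll":0,"gripper":30},{"x":0,"y":0,"z":0,"roll":0,"gripper":30}]'
```

```text
t: 14.45
position: [0.55, -0.3122, 0.0892]
orientation: [-0.0, 0.184, 0.983, 0.0]
force: [-0.3, -0.0, -4.1]
width: 0.426
```

```bash
python3 -m creep '[{"x":0,"y":0,"z":-5,"roll":0,"gripper":30},{"x":0,"y":0,"z":-8,"roll":0,"gripper":30},{"x":0,"y":0,"z":-12,"roll":0,"gripper":30},{"x":0,"y":0,"z":-15,"roll":0,"gripper":30},{"x":0,"y":0,"z":-20,"roll":0,"gripper":30},{"x":0,"y":0,"z":-20,"roll":0,"gripper":30},{"x":0,"y":0,"z":-20,"roll":0,"gripper":30},{"x":0,"y":0,"z":-15,"roll":0,"gripper":30},{"x":0,"y":0,"z":-9,"roll":0,"gripper":30},{"x":0,"y":0,"z":0,"roll":0,"gripper":30}]'
python3 -m creep '[{"x":0,"y":0,"z":0,"roll":0,"gripper":30},{"x":0,"y":0,"z":0,"roll":0,"gripper":30}]'
python3 - <<'E'
from h import *
todo((.578,.0155),-.37,.203)
E
```

```text
t: 15.7
position: [0.5505, -0.3127, 0.2141]
orientation: [0.001, 0.184, 0.983, -0.0]
force: [0.3, -0.1, -4.3]
width: 0.429
t: 15.95
position: [0.5499, -0.3122, 0.2125]
orientation: [-0.001, 0.184, 0.983, 0.0]
force: [0.0, -0.0, -4.4]
width: 0.429
t 15.95 pos [ 0.5499 -0.3122  0.2125] tool mm [ 92.2 315.7   9.8] roll(then) 0.0 j6 -1.83 w 0.429 F [ 0.  -0.  -4.4]
```

```bash
python3 -m creep '[{"x":4.4,"y":15,"z":0,"roll":0,"gripper":30},{"x":8.8,"y":30,"z":0,"roll":0,"gripper":30},{"x":11,"y":38,"z":0,"roll":0,"gripper":30},{"x":11.7,"y":40,"z":0,"roll":0,"gripper":30},{"x":11.7,"y":40,"z":0,"roll":0,"gripper":30},{"x":11.7,"y":40,"z":0,"roll":0,"gripper":30},{"x":11.7,"y":40,"z":0,"roll":0,"gripper":30},{"x":10,"y":35,"z":0,"roll":0,"gripper":30},{"x":7.3,"y":25,"z":0,"roll":0,"gripper":30},{"x":4,"y":13,"z":0,"roll":0,"gripper":30}]'
python3 -m creep '[{"x":0,"y":0,"z":5,"roll":0,"gripper":30},{"x":0,"y":0,"z":4,"roll":0,"gripper":30},{"x":0,"y":0,"z":0,"roll":0,"gripper":30},{"x":0,"y":0,"z":0,"roll":0,"gripper":30},{"x":0,"y":0,"z":0,"roll":0,"gripper":30},{"x":0,"y":0,"z":0,"roll":0,"gripper":30}]'
python3 - <<'E'
from h import *
todo((.578,.0155),-.37,.203)
im=capture("scene");cv2.imwrite("pics/s8.png",cv2.resize(im[100:340,150:450],(750,600)))
E
```

```text
t: 17.2
position: [0.5778, 0.0177, 0.2134]
orientation: [-0.0, 0.183, 0.983, 0.0]
force: [0.4, -0.3, -4.4]
width: 0.428
t: 17.95
position: [0.5785, 0.0153, 0.2046]
orientation: [0.0, 0.184, 0.983, 0.0]
force: [0.2, -0.3, -3.7]
width: 0.429
t 17.95 pos [0.5785 0.0153 0.2046] tool mm [0.6 0.  1.6] roll(then) -0.0 j6 -1.29 w 0.429 F [ 0.2 -0.3 -3.7]
```

View pics/s8.png

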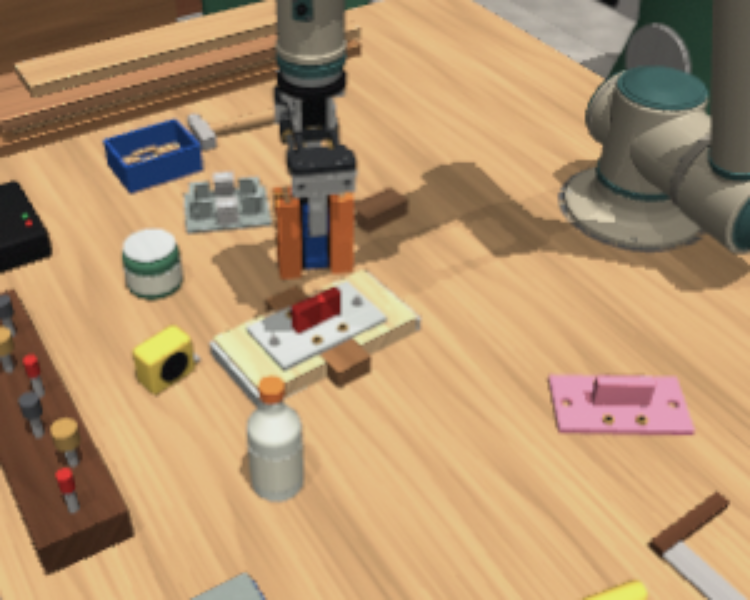

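The template lies flush with both pins through it, at about (315,320). The cassette hangs upright above it at about (315,235), clear of the rib. The dock is empty and the bystanders are in place, so I'm handing in.

```bash
python3 -c "
from station import *
print(job_done())"
```

```text
the job is handed in; nothing more can be done
None
```

I finished the task and handed it in at about 18 s of the 58 s allowed. No verdict was reported.

**Template:** I picked it up by the red rib and lowered it over the jig pins, lining it up by looking through a hole at one of them. I let it go at light contact (about 5 N). The wrist picture afterwards shows a pin in both holes and the plate centred on the jig.

**Cassette:** I pinched both blue catches, lifted it straight out of the dock and carried it over the template. It is held with the tool within about 1 mm of the template centre. By calculation its underside is about 5 cm above the rib. The force reading is its weight alone, about 4 N, and the grip opening is steady. The last scene picture shows it upright and clear, with the bystanders in view still in place.

**Checks that failed or disagreed:**
- **Seated template outline:** the outline fit failed because the mask did not overlap, so seating rests on the hole positions, the picture and the height reading. The hole positions were read while the arm was still moving, and put the centre about 4 mm from where I released it.
- **Pinched width:** the gripper read about 40 mm where 42 mm was expected. I put this down to the fingers giving slightly. The catches released without resistance.

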